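# Reopen the blue station and slide the pot of toys onto it

### The arm

A 7-joint arm with a two-finger parallel gripper is mounted at the origin on the work surface. World frame = base frame: x ahead of the robot, y to its left, z up, the work surface at z = 0. Lengths are in m, angles in rad, forces in N, time in s.
With the tool pointing down it reaches from about 0.425 to 0.875 m from the base axis. Payload 9.9 kg.
Tool frame: the origin (TCP) lies between the finger pads; the fingertips stand 11 mm ahead of it and the grasp point (between the pads) lies 8 mm behind it (arm.finger_overhang is the distance from the TCP to the fingertips, in m); z points along the fingers, y is the line along which they close (so a half turn about z gives the same grasp; the last joint's range is limited). The gripper opens to 85 mm and grips with 20 to 120 N. Pads are 22 mm wide; open, the fingers measure 114 mm over their backs; the gripper's body (76 mm by 85 mm) begins 54 mm behind the grasp point. The pads swing forward as they close: fully open they stand 13 mm farther back than shut.
Start: joints at [1.179, 0.576, 0.025, 1.437, -0.015, 1.129, -0.057], TCP at [0.205, -0.643, 0.242] pointing down, gripper open.
Joint ranges: [-2.76, 2.76], [-0.34, 2.15], [-1.52, 1.57], [0.19, 2.46], [-1.09, 4.23], [0.17, 1.99], [-2.82, 2.82]. Speed limits (rad/s): [2.22, 2.22, 3.01, 3.01, 3.14, 3.14, 3.14].

### API

Orientations are given as a unit quaternion [x, y, z, w].
In Python, from bench import get_obs, camera, arm gives the robot as it stands.
- The arm moves only by the tool drive_tool, never from a script. Its argument "rows" is a list of rows, each a list of 7 numbers: the shift along the tool's x, y, z in cm, then the turn, a rotation vector about the tool's x, y, z in rad, then the finger opening in cm, from 0 to 8.54. A call has 1 to 12 rows; each row is the pose to reach, as a shift and turn from the pose commanded when the call began, along the tool's axes at that moment; what a row does not reach only later rows make up. A row lasts 1/10 s, in which the tool goes at most 50 mm and 8.59 degrees, less where a joint would pass 70% of its speed; a pose out of reach is approached as far as the arm can. A call with a gripper value outside its range is refused whole. The fingers move at their own pace and stop on an object; "newtons" is the grip in N (left out, the last holds). Time passes only in rows, so rows that repeat a pose let the fingers close. It gives the time, the measured TCP pose, the force, the opening and the grip force at its end, in the units of the state.
- get_obs(): the state, without advancing time (a new reading comes with each control period).
- camera(name): name is "scene" or "top" or "wrist"; returns a dict with "frame" (480x640x3 uint8, red, green, blue), "camera_matrix" (3x3 intrinsics, pixels), "rvec" (rotation vector, rad) and "tvec" (3), from world to camera coordinates, as OpenCV has them; the wrist camera has in their place "mount" (4x4, takes a point from camera to tool coordinates, whose origin is the TCP and whose axes are the flange's). Camera axes: x right, y down, z forward; pixel columns grow to the right and rows downward; lengths in m; the calibration is good to about 2 mm. The wrist camera is an equidistant fisheye: a pixel r from the principal point sees the ray r / f radians off the axis. A picture is of the moment at which its call begins: read the wrist's pose just before it. There is no depth.
- arm.hand_in(): hands the job in; it is judged then, once.
The state is a dict: "t": time; "joint_pos": joint angles; "joint_vel": joint speeds; "joint_torque": joint torques, N m; "position": TCP position; "orientation": TCP orientation; "contact_force": force on the tool from outside, world axes, zero at the start; "torque": the same for the moment, N m; "finger_gap": finger opening in m; "finger_force": force on a finger pad.
Only numpy, scipy, OpenCV 4.12 (cv2) and the standard library are available. Lean on these libraries where they do the work, as an engineer would, in place of code of your own. Each camera call takes 0.05 s, during which the arm holds its last target. There are 200 camera calls.

### The job

First take the red sign off the blue mark and hang it over the steel rail between its posts, setting it down gently so that it straddles the bar, and let go of it. Then slide the open pot of toys along the bench, never lifting or tipping it, until it stands centred on the blue mark (to about a centimetre), and let go. Leave the two yellow capsules and the jar where they are.

Things in the scene. Friction and masses are not known exactly. Their poses are not given: they have to be found in the camera images.
- pot: Open steel pot, 104 mm across, 65 mm high, heaped with fixed grey-green toys; 0.35 to 0.7 kg. Origin: centre of underside, z up. A straight black stub handle points along its -x: 18 mm wide (y), 14 mm thick (z 41 to 55 mm), out to 127 mm from the axis. It starts on the orange mark, handle roughly towards the robot, and slides on the flat bench.
- pot_grip (a point): Point in the middle of the pot's handle, 92 mm from the pot's axis along its -x, 48 mm above its underside; axes as the pot's.
- sign: Rigid red sign, 120 g, on the blue mark: an upside-down U, 70 mm long (its y). Flat cap 30 mm wide (x), 80 to 84 mm above the feet; two 4 mm flaps slope outwards at 20 degrees to feet 88 mm apart. Inside width 22 mm under the cap, 80 mm at the feet. Grip: a fin on the cap, 12 mm thick (x), 50 mm long (y), 84 to 116 mm up. Same both ways round. Origin: midway between the feet, z up.
- sign_saddle (a point): Middle of the underside of the sign's cap, 80 mm above its origin: the point that rests on top of the rail. Axes as the sign's.
- sign_fin (a point): Middle of the top of the sign's fin, 116 mm above its origin. Axes as the sign's.
- rail: Fixed steel rail: a straight level bar, 14 mm thick and 260 mm long along its own y, its top 150 mm above the bench, on two posts 125 mm either side of the middle, each with a foot disc 56 mm across. Origin: on the bench below the bar's middle; z up.
- rail_top (a point): Middle of the rail's bar, on its top, 150 mm above the bench; axes as the rail's (y along the bar).
- mark_blue: Blue disc painted on the bench, 140 mm across, where the pot must go; origin at its centre, on the bench top.
- mark_orange: Orange painted disc, 140 mm across, where the pot starts; origin at its centre.
- mark_white: White painted disc, 140 mm across, a spare position left empty; the three marks lie roughly in a row along y and it may lie between the other two. Origin at its centre.
- capsule_closed: Bystander: closed yellow toy capsule with lid, 49 mm across, 44 mm high; origin centre of underside.
- capsule_open: Bystander: open yellow capsule with a toy on it, 46 mm across, about 40 mm high; origin centre of underside.
- glue_jar: Bystander: jar with green cap, 52 mm across, 70 mm high; origin centre of underside.

How it is judged:
By the outcome, as a careful person would: the job done as asked, in the order asked, and still so for the second after the job is handed in, with the robot touching nothing.
It also fails if it takes over 54 s, if anything falls off the work surface, if the arm or the gripper's body presses on something with over 40 N, if the wrist force passes 120 N, or if a joint passes its speed limit or range.

## Working session

There is one attempt and no reset: what is moved stays moved. The work goes in short steps, Python scripts to look and compute and a tool call to move; the robot and the scene stay as the last step left them, time stands still between calls to the robot, and variables do not carry over. Pictures are saved under pics/ and viewed, at most 10 in all, crops included, and the job is handed in when it is done.

Besides the shell and the picture viewer there is one more tool, called after "Emit:" in YAML: its name, and indented under it one key for each argument. drive_tool: Moves the arm, as the interface text tells. Its arguments: {"type":"object","properties":{"rows":{"type":"array","items":{"type":"array","items":{"type":"number"}}},"newtons":{"type":"number"}},"required":["rows"]}

```bash
mkdir -p pics; ls; python3 - <<'E'
from bench import get_obs,camera,arm
import cv2,numpy as np,pickle
o=get_obs();print({k:np.round(v,3).tolist() for k,v in o.items()})
d={n:camera(n) for n in("scene","top","wrist")}
pickle.dump(d,open("c0.pkl","wb"))
for n in d:
    cv2.imwrite(f"pics/{n}0.png",d[n]["frame"][:,:,::-1])
    print(n,{k:np.round(v,3).tolist() for k,v in d[n].items() if k!="frame"})
E
```

```text
pics
{'t': 0.0, 'joint_pos': [1.179, 0.577, 0.025, 1.438, -0.015, 1.129, -0.056], 'joint_vel': [-0.0, -0.0, -0.002, -0.0, 0.0, -0.0, -0.001], 'joint_torque': [-0.001, -76.577, 2.25, -28.598, 0.015, 0.013, -0.0], 'position': [0.204, -0.643, 0.241], 'orientation': [0.988, 0.153, -0.0, -0.001], 'contact_force': [-0.266, -0.227, 0.6], 'torque': [0.044, -0.028, -0.009], 'finger_force': 0.0, 'finger_gap': 0.086}
scene {'camera_matrix': [[516.55, 0.0, 322.145], [0.0, 516.55, 237.025], [0.0, 0.0, 1.0]], 'rvec': [2.088, 0.771, -0.394], 'tvec': [-0.465, -0.14, 1.321]}
top {'camera_matrix': [[518.772, 0.0, 324.001], [0.0, 518.772, 240.664], [0.0, 0.0, 1.0]], 'rvec': [2.152, -2.194, 0.058], 'tvec': [0.032, 0.607, 1.116]}
wrist {'camera_matrix': [[371.648, 0.0, 319.898], [0.0, 371.648, 238.135], [0.0, 0.0, 1.0]], 'mount': [[0.001, -0.959, -0.282, 0.07], [1.0, 0.001, -0.0, -0.001], [0.0, -0.282, 0.959, -0.133], [0.0, 0.0, 0.0, 1.0]]}
```

View pics/top0.png

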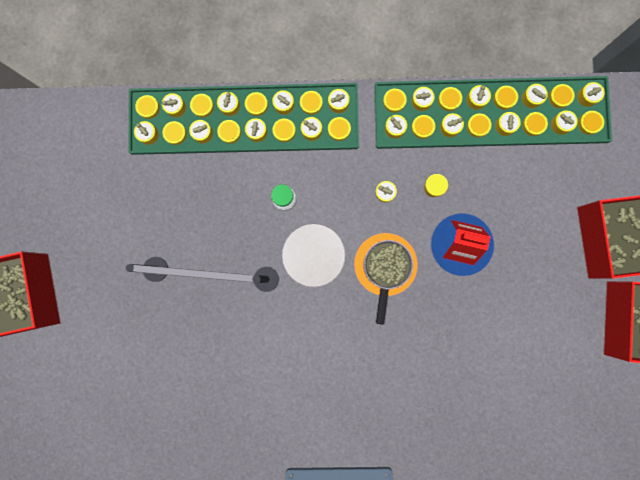

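View pics/scene0.png

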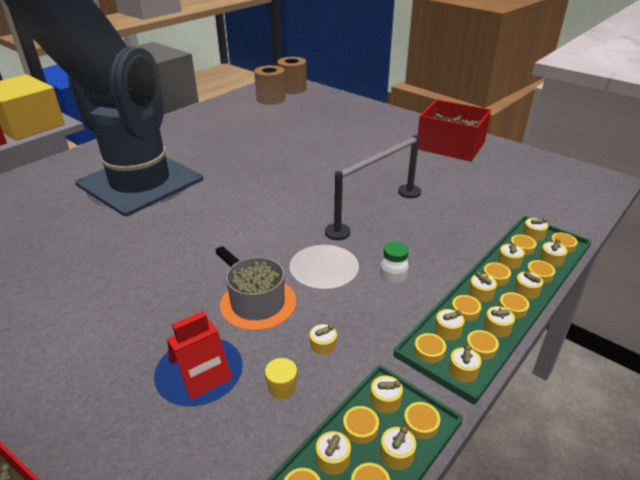

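The top view (x up, y left) shows the sign at about (472,242) on the blue disc (462,244). The pot is at (386,264) with its handle end at (381,323), and the rail runs (130,268)–(266,279). The scene view agrees, with the sign lying along y and capsules beyond. Next I'll zoom in for precise picks.

```bash
cat >h.py <<'E'
import numpy as np,cv2
from scipy.spatial.transform import Rotation as R
def ray(c,uv):
    Rm=cv2.Rodrigues(np.array(c["rvec"],float))[0];K=c["camera_matrix"]
    uv=np.atleast_2d(np.array(uv,float))
    d=np.c_[uv,np.ones(len(uv))]@np.linalg.inv(K).T@Rm
    return -Rm.T@np.ravel(c["tvec"]),d
def at(c,uv,z):
    o,d=ray(c,uv);s=(z-o[2])/d[:,2];return o+d*s[:,None]
def proj(c,P):
    return cv2.projectPoints(np.array(P,float).reshape(-1,1,3),np.array(c["rvec"],float),np.array(c["tvec"],float),c["camera_matrix"],None)[0][:,0]
def wproj(c,P,pos,quat):
    M=c["mount"];t=(np.atleast_2d(P)-pos)@R.from_quat(quat).as_matrix()
    p=(t-M[:3,3])@M[:3,:3];th=np.arctan2(np.hypot(p[:,0],p[:,1]),p[:,2]);ph=np.arctan2(p[:,1],p[:,0])
    K=c["camera_matrix"];return np.c_[K[0,2]+K[0,0]*th*np.cos(ph),K[1,2]+K[1,1]*th*np.sin(ph)]
def wat(c,uv,z,pos,quat):
    K=c["camera_matrix"];q=(np.atleast_2d(uv)-[K[0,2],K[1,2]])/K[0,0];r=np.hypot(*q.T)
    d=np.c_[q*(np.sin(r)/np.maximum(r,1e-9))[:,None],np.cos(r)]
    M=c["mount"];Rw=R.from_quat(quat).as_matrix();o=pos+Rw@M[:3,3];d=d@M[:3,:3].T@Rw.T
    return o+d*((z-o[2])/d[:,2])[:,None]
E
python3 - <<'E'
from h import *;import pickle
from scipy.optimize import least_squares,minimize
d=pickle.load(open("c0.pkl","rb"));T,S=d["top"],d["scene"]
def circ(m,c,z,r):
    cs=max(cv2.findContours(m.astype(np.uint8),0,cv2.CHAIN_APPROX_NONE)[0],key=cv2.contourArea)[:,0]
    h=cv2.convexHull(cs)[:,0]; P=at(c,cs,z)[:,:2]
    f=least_squares(lambda x:np.hypot(*(P-x).T)-r,P.mean(0),loss="cauchy",f_scale=.001)
    return f.x, np.median(abs(f.fun))
for n,c in(("top",T),("scene",S)):
    H=cv2.cvtColor(c["frame"],cv2.COLOR_RGB2HSV);h,s,v=[H[:,:,i].astype(int) for i in range(3)]
    Rm=np.zeros_like(h,bool)
    if n=="top": Rm[210:300,280:500]=1
    else: Rm[235:410,150:370]=1
    blue=(abs(h-110)<12)&(s>120)&Rm; red=((h<6)|(h>174))&(s>150)&Rm; orange=(abs(h-13)<6)&(s>150)&Rm
    white=(v>165)&(s<40)&Rm
    print(n,"blue",circ(blue|red if n=="top" else blue,c,0,.07),"orange",circ(orange,c,0,.07),"white",circ(white,c,0,.07))
    c["red"]=red
# sign silhouette fit
x=np.array;t=np.tan(np.radians(20))
def parts(p):
    X,Y,a=p;B=[]
    def box(pts): B.append(x(pts))
    box([(i,j,k) for i in(-.006,.006) for j in(-.025,.025) for k in(.084,.116)])
    box([(i,j,k) for i in(-.015,.015) for j in(-.035,.035) for k in(.08,.084)])
    for s in(-1,1): box([(s*i,j,k) for j in(-.035,.035) for i,k in((.011,.08),(.015,.084),(.040,0),(.044,0))])
    r=x([[np.cos(a),-np.sin(a)],[np.sin(a),np.cos(a)]])
    return [np.c_[b[:,:2]@r.T+[X,Y],b[:,2]] for b in B]
def rend(c,p,sc=4):
    m=np.zeros((480*sc,640*sc),np.uint8)
    for b in parts(p):
        q=cv2.convexHull(((proj(c,b)+.5)*sc*16).astype(np.int32)); cv2.fillConvexPoly(m,q,1,shift=4)
    return cv2.resize(m.astype(np.float32),(640,480),interpolation=cv2.INTER_AREA)
# white label belongs to sign: close the mask
for c in(T,S): c["red"]=cv2.morphologyEx(c["red"].astype(np.uint8),cv2.MORPH_CLOSE,np.ones((13,13))).astype(float)
p0=at(T,[475,239],.1)[0]
best=None
for cams in((T,S),(T,),(S,)):
  cost=lambda q:sum(abs(rend(c,(q[0]/100,q[1]/100,q[2]/10))-c["red"]).sum() for c in cams)
  rs=[minimize(cost,[p0[0]*100,p0[1]*100,a],method="Nelder-Mead",options=dict(initial_simplex=x([[0,0,0],[1,0,0],[0,1,0],[0,0,2]])+[p0[0]*100,p0[1]*100,a])) for a in(-2,0,2)]
  r=min(rs,key=lambda r:r.fun);print("sign",r.x/[100,100,10],r.fun)
a=cv2.resize(T["frame"][205:335,335:505],None,fx=4,fy=4,interpolation=cv2.INTER_CUBIC)[:,:400*2]
b=cv2.resize(T["frame"][255:300,115:290],None,fx=4,fy=4)
cv2.imwrite("pics/z1.png",a[:,:,::-1]);cv2.imwrite("pics/z2.png",np.vstack([b,np.zeros((10,700,3),np.uint8),cv2.resize(S["frame"][130:245,315:430],None,fx=3,fy=3)[:,:345]] if 0 else [b])[:,:,::-1])
E
```

```text
top blue (array([ 0.59579937, -0.28530342]), np.float64(0.0019331452824739581)) orange (array([ 0.55366072, -0.11397122]), np.float64(0.0035776543956055062)) white (array([0.57765866, 0.04578166]), np.float64(0.00045552654610792054))
scene blue (array([ 0.5913131 , -0.28386611]), np.float64(0.0022390143056847597)) orange (array([ 0.55015763, -0.11191969]), np.float64(0.001859899382300259)) white (array([0.57442722, 0.04896366]), np.float64(0.0007040252296434679))
sign [ 0.59823009 -0.28579382 -0.25531773] 320.5625
sign [ 0.6001412  -0.2856326  -0.21862241] 102.0625
sign [ 0.59589062 -0.28488552 -0.24881642] 177.8125
```

View pics/z1.png

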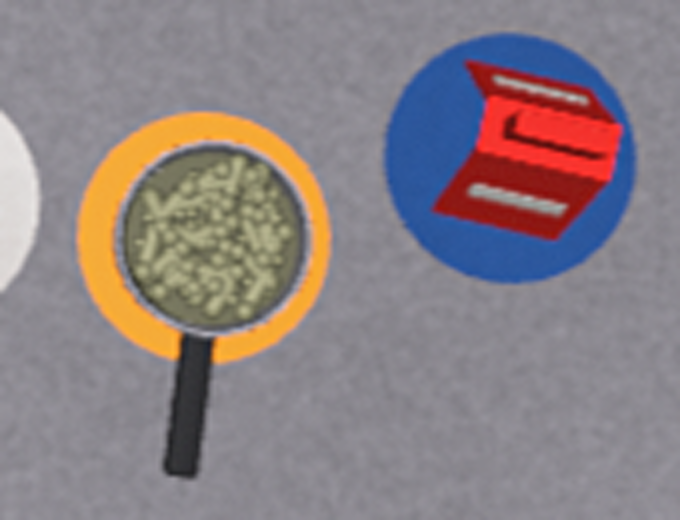

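View pics/z2.png

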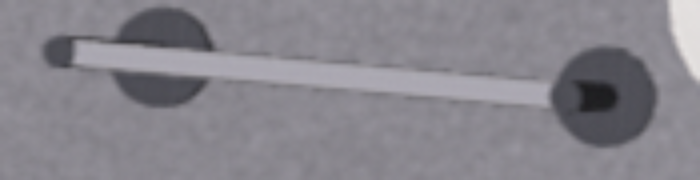

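The pot rim in the zoom spans u 115–310, v 141–337, and the handle runs from (198,335) to its end at (181,475). The rail's foot discs are at (162,57) and (605,97), and the bar centreline runs (75,53)→(552,94). I'll combine these with the scene picks.

```bash
python3 - <<'E'
from h import *;import pickle
d=pickle.load(open("c0.pkl","rb"));T,S=d["top"],d["scene"]
z1=lambda u,v:[335+(u+.5)/4-.5,205+(v+.5)/4-.5]
z2=lambda u,v:[115+(u+.5)/4-.5,255+(v+.5)/4-.5]
print("pot",at(T,z1(212.5,239),.065)); hb=at(T,z1(198,335),.055)[0];he=at(T,z1(181,475),.055)[0];print("handle",hb,he,"ang",np.arctan2(*(hb-he)[[1,0]]))
f=at(T,[z2(162,57),z2(605,97)],0);print("feet",f,f.mean(0),np.linalg.norm(f[0]-f[1]))
b=at(T,[z2(75,53),z2(552,94)],.15);print("bar",b,"yaw",np.arctan2(-(b[0]-b[1])[0],(b[0]-b[1])[1]), "len",np.linalg.norm(b[0]-b[1]))
fs=at(S,[[410,190.5],[338,231.5]],0);print("scene feet",fs,fs.mean(0))
print("caps",at(T,[[437,185],[386,190]],.042),at(T,[282.5,195],.07))
# dark blobs in scene for feet
H=cv2.cvtColor(S["frame"],cv2.COLOR_RGB2GRAY)
a=cv2.resize(S["frame"][125:245,320:440],None,fx=5,fy=5,interpolation=cv2.INTER_CUBIC);cv2.imwrite("pics/z3.png",a[:,:,::-1])
E
```

```text
pot [[ 0.55139848 -0.11379407  0.065     ]]
handle [ 0.50111292 -0.10576214  0.055     ] [ 0.42794042 -0.09485703  0.055     ] ang -0.14794389171158276
feet [[0.55298606 0.40144878 0.        ]
 [0.52596461 0.1520918  0.        ]] [0.53947533 0.27677029 0.        ] 0.2508167813702316
bar [[0.55172814 0.39200387 0.15      ]
 [0.52736958 0.15782764 0.15      ]] yaw -0.10364532082676738 len 0.23543969038587878
scene feet [[0.54656419 0.41275366 0.        ]
 [0.52174703 0.15918421 0.        ]] [0.53415561 0.28596894 0.        ]
caps [[ 0.72179953 -0.2272788   0.042     ]
 [ 0.71331156 -0.11677467  0.042     ]] [[0.70266778 0.10553718 0.07      ]]
```

View pics/z3.png

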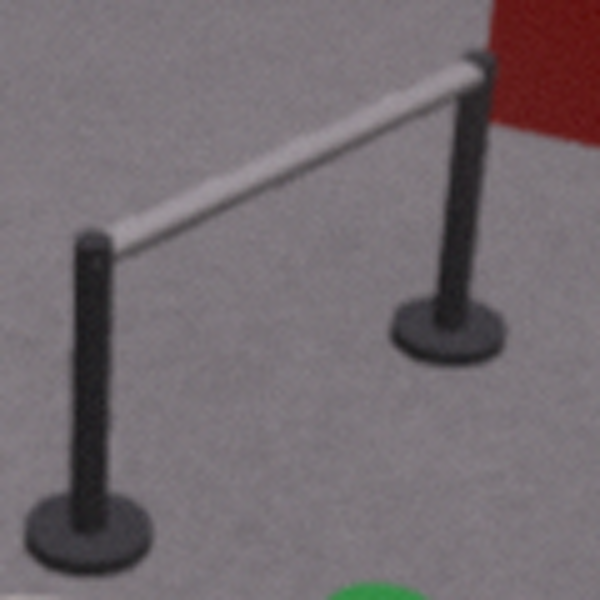

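```bash
cat >>h.py <<'E'
def move(tgt,yaw_y,pos=None,q=None):
    "shift (cm) and turn for TCP target, tool y at world angle yaw_y (half-turn free)"
    from bench import get_obs
    o=get_obs();pos=np.array(o["position"]);Rw=R.from_quat(o["orientation"])
    out=[]
    for k in(0,np.pi):
        a=yaw_y+k;y=np.array([np.cos(a),np.sin(a),0]);x=np.array([-np.sin(a),np.cos(a),0])
        Rt=R.from_matrix(np.c_[x,y,[0,0,-1]]);out.append((Rw.inv()*Rt).as_rotvec())
    rv=min(out,key=np.linalg.norm)
    print("t",o["t"],"pos",pos.round(4),"shift",(Rw.inv().apply(np.array(tgt)-pos)*100).round(2),"turn",rv.round(3),"n",np.linalg.norm(rv).round(2))
E
python3 -c "
from h import *
move([.598,-.2855,.21],-.235)"
```

```text
t 0.15 pos [ 0.2044 -0.643   0.2416] shift [ 48.34 -22.14   3.19] turn [-1.000e-03 -1.000e-03 -1.028e+00] n 1.03
```

Emit:
drive_tool:
  rows:
    - [4.0,-1.8,0.3,0,0,-0.08,8]
    - [8.0,-3.7,0.5,0,0,-0.17,8]
    - [12.1,-5.5,0.8,0,0,-0.26,8]
    - [16.1,-7.4,1.1,0,0,-0.34,7]
    - [20.1,-9.2,1.3,0,0,-0.43,7]
    - [24.2,-11.1,1.6,0,0,-0.51,6]
    - [28.2,-12.9,1.9,0,0,-0.6,6]
    - [32.2,-14.8,2.1,0,0,-0.69,6]
    - [36.3,-16.6,2.4,0,0,-0.77,6]
    - [40.3,-18.5,2.7,0,0,-0.86,6]
    - [44.3,-20.3,2.9,0,0,-0.94,6]
    - [48.3,-22.1,3.2,0,0,-1.03,6]

```text
t: 1.35
position: [0.5989, -0.285, 0.2101]
orientation: [0.784, 0.621, -0.0, -0.0]
contact_force: [-0.2, -0.8, -0.2]
finger_gap: 0.06
finger_force: 0.0
```

```bash
cat >>h.py <<'E'
def grab(n,name):
    from bench import get_obs,camera
    import pickle
    o=get_obs();c=camera(n);c["pos"]=np.array(o["position"]);c["q"]=np.array(o["orientation"])
    pickle.dump(c,open(name+".pkl","wb"));cv2.imwrite(f"pics/{name}.png",c["frame"][:,:,::-1]);return c
E
python3 - <<'E'
from h import *
c=grab("wrist","w1")
move([.598,-.2855,.21],-.235)
a=-.23;r=np.array([[np.cos(a),-np.sin(a)],[np.sin(a),np.cos(a)]])
P=np.array([[i,j] for i,j in((-.006,-.025),(.006,-.025),(.006,.025),(-.006,.025))])@r.T+[.598,-.2855]
print(wproj(c,np.c_[P,np.full(4,.116)],c["pos"],c["q"]).round(1))
E
```

```text
t 1.4 pos [ 0.6048 -0.2766  0.2095] shift [-1.01 -0.47 -0.06] turn [ 0.002 -0.006  0.02 ] n 0.02
[[312.  282.8]
 [330.1 282.8]
 [330.8 208.6]
 [311.5 208.6]]
```

View pics/w1.png

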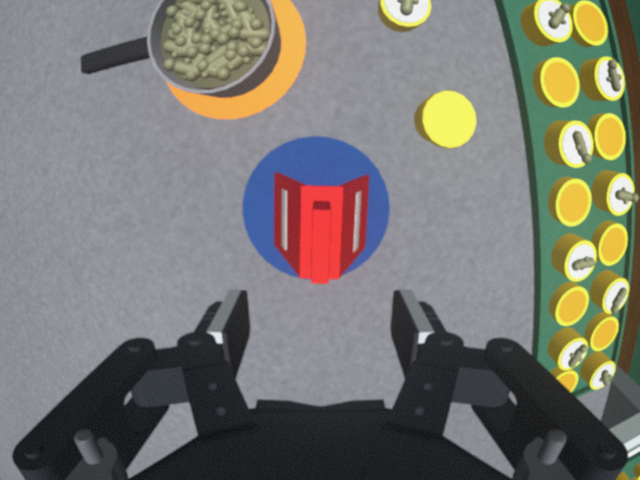

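The fin appears at about (321, 203–282), upright and centred between the fingers. That matches the prediction of (321, 208–283) to 1–2 mm. Descending now.

Emit:
drive_tool:
  rows:
    - [0,0,0,0,0,0,6]
    - [0,0,2,0,0,0,6]
    - [0,0,4,0,0,0,6]
    - [0,0,6,0,0,0,6]
    - [0,0,7,0,0,0,6]
    - [0,0,8,0,0,0,6]
    - [0,0,8,0,0,0,6]

```text
t: 2.1
position: [0.5971, -0.2867, 0.1293]
orientation: [0.785, 0.62, -0.001, -0.001]
contact_force: [0.1, -0.4, -0.2]
finger_gap: 0.0601
finger_force: 0.0
```

```bash
python3 - <<'E'
from h import *
c=grab("wrist","w2")
move([.598,-.2855,.099],-.235)
f=c["frame"].astype(int);
m=(f[:,:,0]>200)&(f[:,:,1]<60)&(f[:,:,2]<60)
for v in range(200,400,12):
    u=np.where(m[v])[0]
    if len(u): print(v,u.min(),u.max(),len(u))
a=-.23;r=np.array([[np.cos(a),-np.sin(a)],[np.sin(a),np.cos(a)]])
P=np.array([[i,j] for i,j in((-.006,-.025),(.006,-.025),(.006,.025),(-.006,.025))])@r.T+[.598,-.2855]
print(wproj(c,np.c_[P,np.full(4,.116)],c["pos"],c["q"]).round(1))
E
```

```text
t 2.15 pos [ 0.5976 -0.2866  0.1302] shift [0.12 0.02 3.12] turn [-0.001  0.     0.001] n 0.0
212 295 355 2
224 295 354 2
236 295 354 7
248 295 353 11
260 295 352 18
272 295 352 13
284 295 351 11
296 295 351 12
308 295 350 9
320 295 349 7
[[311.8 347.2]
 [337.7 347.1]
 [339.6 244. ]
 [310.4 244.1]]
```

View pics/w2.png

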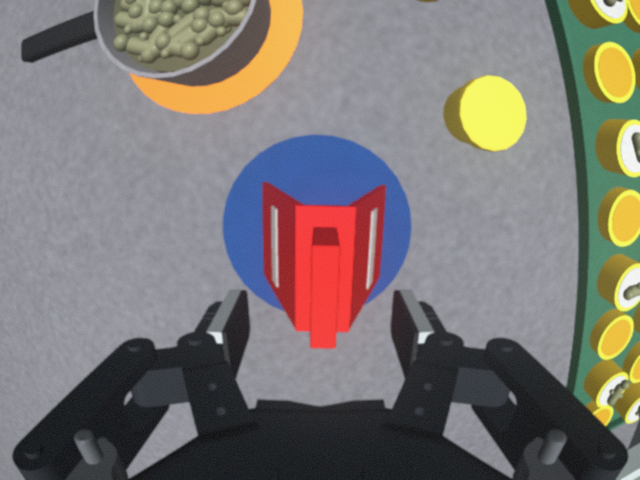

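The fin's top face is at (311–340, 245–347), as predicted, so I'll descend and grip.

Emit:
drive_tool:
  newtons: 40
  rows:
    - [0,0,1,0,0,0,6]
    - [0.1,0,2,0,0,0,6]
    - [0.1,0,2.7,0,0,0,6]
    - [0.1,0,3.0,0,0,0,6]
    - [0.1,0,3.0,0,0,0,3]
    - [0.1,0,3.0,0,0,0,0.5]
    - [0.1,0,3.0,0,0,0,0.5]
    - [0.1,0,3.0,0,0,0,0.5]
    - [0.1,0,3.0,0,0,0,0.5]
    - [0.1,0,3.0,0,0,0,0.5]

```text
t: 3.15
position: [0.5983, -0.2855, 0.1006]
orientation: [0.785, 0.62, 0.0, 0.0]
contact_force: [0.8, -0.6, 1.3]
finger_gap: 0.0108
finger_force: 44.3
```

Emit:
drive_tool:
  rows:
    - [0,0,-0.5,0,0,0,0.5]
    - [0,0,-2,0,0,0,0.5]
    - [0,0,-4.5,0,0,0,0.5]
    - [0,0,-7.5,0,0,0,0.5]
    - [0,0,-10.5,0,0,0,0.5]
    - [0,0,-13.5,0,0,0,0.5]
    - [0,0,-16.5,0,0,0,0.5]
    - [0,0,-19,0,0,0,0.5]
    - [0,0,-20.5,0,0,0,0.5]
    - [0,0,-21,0,0,0,0.5]
    - [0,0,-21,0,0,0,0.5]

```text
t: 4.25
position: [0.5981, -0.2853, 0.3114]
orientation: [0.785, 0.62, 0.0, 0.001]
contact_force: [0.5, 0.6, -0.9]
finger_gap: 0.0111
finger_force: 44.0
```

```bash
python3 -c "
from h import *
from bench import get_obs
print(get_obs()['finger_gap'])
move([.538,.278,.31],-.104)"
```

```text
0.011144064656907964
t 4.25 pos [ 0.5981 -0.2853  0.3114] shift [ 53.42 -18.86   0.1 ] turn [ 0.001  0.    -0.129] n 0.13
```

Emit:
drive_tool:
  rows:
    - [0.6,-0.2,0,0,0,0,0.5]
    - [2,-0.7,0,0,0,-0.01,0.5]
    - [4.5,-1.6,0,0,0,-0.01,0.5]
    - [8,-2.8,0,0,0,-0.02,0.5]
    - [12,-4.2,0,0,0,-0.03,0.5]
    - [16,-5.6,0,0,0,-0.04,0.5]
    - [20,-7.1,0,0,0,-0.05,0.5]
    - [24,-8.5,0,0,0,-0.06,0.5]
    - [28,-9.9,0,0,0,-0.07,0.5]
    - [32,-11.3,0,0,0,-0.08,0.5]
    - [36,-12.7,0,0,0,-0.09,0.5]
    - [40,-14.1,0,0,0,-0.1,0.5]

```text
t: 5.45
position: [0.5516, 0.1391, 0.3098]
orientation: [0.752, 0.659, -0.0, -0.0]
contact_force: [1.3, -0.2, -1.1]
finger_gap: 0.0113
finger_force: 44.0
```

Emit:
drive_tool:
  rows:
    - [4,-0.9,0,0,0,-0.01,0.5]
    - [7.5,-1.7,0,0,0,-0.02,0.5]
    - [10.5,-2.4,0,0,0,-0.03,0.5]
    - [12.5,-2.9,0,0,0,-0.03,0.5]
    - [13.5,-3.1,0,0,0,-0.03,0.5]
    - [13.8,-3.2,0,0,0,-0.03,0.5]
    - [13.8,-3.2,0,0,0,-0.03,0.5]
    - [13.8,-3.2,0,0,0,-0.03,0.5]
    - [13.8,-3.2,0,0,0,-0.03,0.5]
    - [13.8,-3.2,0,0,0,-0.03,0.5]

```text
t: 6.45
position: [0.5401, 0.2765, 0.3104]
orientation: [0.743, 0.669, -0.0, 0.0]
contact_force: [0.5, 0.3, -1.8]
finger_gap: 0.0115
finger_force: 43.9
```

```bash
python3 - <<'E'
from h import *
c=grab("wrist","w3");s=grab("scene","s3")
move([.538,.278,.31],-.104)
z=cv2.resize(s["frame"][60:260,280:480],(600,600),interpolation=cv2.INTER_CUBIC)
cv2.imwrite("pics/s3z.png",z[:,:,::-1])
for cx in (.534,.5385):
  P=[[cx+.104*t,.277+t,.15] for t in(-.12,0,.12)]
  print("bar pred",wproj(c,P,c["pos"],c["q"]).round(1))
E
```

```text
t 6.55 pos [0.54   0.2768 0.3104] shift [ 0.1  -0.21  0.04] turn [0. 0. 0.] n 0.0
bar pred [[314.9 348.2]
 [314.1 221.6]
 [313.8  70.8]]
bar pred [[319.7 347.8]
 [319.7 221. ]
 [319.6  70.2]]
```

View pics/w3.png

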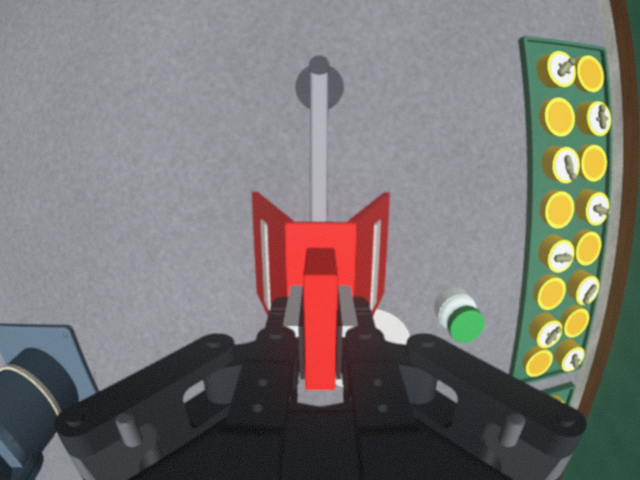

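The wrist view shows the bar upright at u≈319 for v 75–215, with the sign centred above it at u≈320. I'll refine with subpixel edges.

```bash
python3 - <<'E'
from h import *;import pickle
c=pickle.load(open("w3.pkl","rb"));f=c["frame"].astype(int)
g=f.sum(2)/3
pts=[]
for v in range(115,215,10):
    row=g[v-2:v+3,295:345].mean(0);bg=np.median(np.r_[row[:10],row[-10:]]);m=row>bg+12
    u=np.where(m)[0]+295; pts.append(((u.min()+u.max())/2,v))
print(np.array(pts).T)
W=wat(c,pts,.15,c["pos"],c["q"]);p=np.polyfit(W[:,1],W[:,0],1);print("slope",p[0],"x at y=.277",np.polyval(p,.277))
r=(f[:,:,0]>200)&(f[:,:,1]<60)
for v in (230,240):
    u=np.where(r[v,270:370])[0]+270;print("cap",u.min(),u.max(),wat(c,[(u.min()+u.max())/2,v],c["pos"][2]-.1006+.084,c["pos"],c["q"]))
u=np.where(f[380,:,0]>200)[0];u=u[(u>290)&(u<350)];print("fin",u.min(),u.max(),wat(c,[(u.min()+u.max())/2,380],c["pos"][2]-.1006+.116,c["pos"],c["q"]))
tool=R.from_quat(c["q"]).as_matrix();print(tool[:,0],c["pos"])
E
```

```text
[[318.5 319.  319.  318.5 318.5 318.5 318.5 318.5 319.  318.5]
 [115.  125.  135.  145.  155.  165.  175.  185.  195.  205. ]]
slope 0.10616289667211853 x at y=.277 0.5376156709856406
cap 285 356 [[0.54218946 0.30806014 0.2937655 ]]
cap 356 356 [[0.55657838 0.3021968  0.2937655 ]]
fin 306 340 [[0.53775775 0.25621121 0.3257655 ]]
[ 1.04178704e-01  9.94558560e-01 -2.61130539e-04] [0.54013459 0.27646918 0.3103655 ]
```

Emit:
drive_tool:
  rows:
    - [0.1,-0.1,0.5,0,0,0,0.5]
    - [0.2,-0.2,2,0,0,0,0.5]
    - [0.3,-0.2,4,0,0,0,0.5]
    - [0.3,-0.2,6,0,0,0,0.5]
    - [0.3,-0.2,8,0,0,0,0.5]
    - [0.3,-0.2,10,0,0,0,0.5]
    - [0.3,-0.2,11.5,0,0,0,0.5]
    - [0.3,-0.2,12.4,0,0,0,0.5]
    - [0.3,-0.2,12.8,0,0,0,0.5]
    - [0.3,-0.2,13,0,0,0,0.5]
    - [0.3,-0.2,13,0,0,0,0.5]
    - [0.3,-0.2,13,0,0,0,0.5]

```text
t: 7.75
position: [0.5384, 0.2808, 0.181]
orientation: [0.743, 0.67, 0.001, 0.0]
contact_force: [0.9, -0.5, -1.2]
finger_gap: 0.0111
finger_force: 43.9
```

```bash
python3 - <<'E'
from h import *
from bench import get_obs
o=get_obs();print(o["position"],o["contact_force"],o["torque"])
s=grab("scene","s4");c=grab("wrist","w4")
z=cv2.resize(s["frame"][100:280,310:490],(600,600),interpolation=cv2.INTER_CUBIC)
w=cv2.resize(c["frame"][60:360,220:420],(200*2,300*2))
cv2.imwrite("pics/z4.png",np.hstack([cv2.resize(z,(400,400)),w[:400]])[:,:,::-1])
E
```

```text
[0.53844725 0.2808389  0.180978  ] [ 0.8872545  -0.47960006 -1.15693055] [-0.01918963  0.02461877  0.02280507]
```

View pics/z4.png

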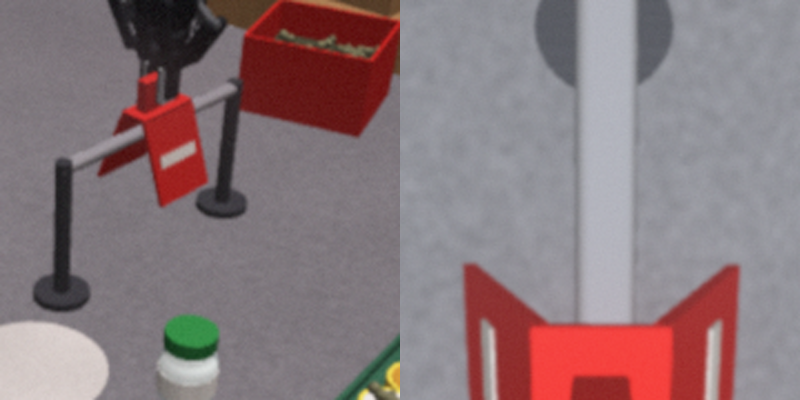

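The sign straddles the bar. The bar centre sits about 1 mm to the right of the cap centre (u 606 vs 601 in the crop), so I'll correct +1 mm in y and set it down slowly.

Emit:
drive_tool:
  rows:
    - [0,0.1,0,0,0,0,0.5]
    - [0,0.1,0.2,0,0,0,0.5]
    - [0,0.1,0.4,0,0,0,0.5]
    - [0,0.1,0.5,0,0,0,0.5]
    - [0,0.1,0.6,0,0,0,0.5]
    - [0,0.1,0.7,0,0,0,0.5]
    - [0,0.1,0.8,0,0,0,0.5]
    - [0,0.1,0.85,0,0,0,0.5]
    - [0,0.1,0.9,0,0,0,0.5]
    - [0,0.1,0.9,0,0,0,0.5]

```text
t: 8.85
position: [0.5391, 0.2805, 0.1713]
orientation: [0.743, 0.67, -0.0, -0.0]
contact_force: [0.4, 0.2, -1.4]
finger_gap: 0.0114
finger_force: 43.9
```

Emit:
drive_tool:
  rows:
    - [0,0,0.05,0,0,0,0.5]
    - [0,0,0.1,0,0,0,0.5]
    - [0,0,0.15,0,0,0,0.5]
    - [0,0,0.15,0,0,0,0.5]

```text
t: 9.25
position: [0.5392, 0.2805, 0.1704]
orientation: [0.743, 0.67, 0.0, 0.0]
contact_force: [-2.8, -0.1, 5.7]
finger_gap: 0.0112
finger_force: 45.0
```

Contact is at about 7 N, so I'll release and retreat upward.

Emit:
drive_tool:
  newtons: 20
  rows:
    - [0,0,0,0,0,0,1.3]
    - [0,0,0,0,0,0,1.6]
    - [0,0,0,0,0,0,2.2]
    - [0,0,0,0,0,0,3.5]
    - [0,0,0,0,0,0,5]
    - [0,0,-0.5,0,0,0,5]
    - [0,0,-2,0,0,0,5]
    - [0,0,-4.5,0,0,0,5]
    - [0,0,-8,0,0,0,5]
    - [0,0,-11,0,0,0,5]
    - [0,0,-12,0,0,0,5]
    - [0,0,-12,0,0,0,5]

```text
t: 10.45
position: [0.5397, 0.281, 0.2916]
orientation: [0.743, 0.67, 0.002, 0.0]
contact_force: [-0.4, 0.0, 0.2]
finger_gap: 0.0499
finger_force: 0.0
```

```bash
python3 - <<'E'
from h import *
s=grab("scene","s5");c=grab("wrist","w5");T=grab("top","t5")
z=cv2.resize(s["frame"][100:280,310:490],(400,400),interpolation=cv2.INTER_CUBIC)
w=c["frame"][40:440,120:520];t=cv2.resize(T["frame"][200:340,330:540],(600,400)) 
cv2.imwrite("pics/z5.png",np.hstack([z,w])[:,:,::-1])
a=-.148;g=np.array([.5514,-.1135])-.092*np.array([np.cos(a),np.sin(a)]);print("grip",g)
move([*g,.20],np.pi/2+a)
E
```

```text
grip [ 0.46040575 -0.09993365]
t 10.6 pos [0.5387 0.28   0.2884] shift [-38.59  -3.86   8.9 ] turn [-0.002 -0.    -1.526] n 1.53
```

View pics/z5.png

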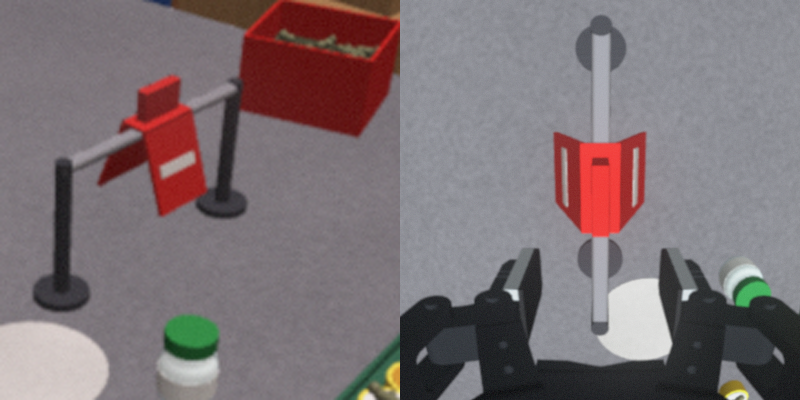

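The sign hangs centred on the bar and is released (scene left: straddling; wrist right: cap on the bar at u≈600). I'll go to the pot handle now, with the wrist turned so the camera looks over the pot.

Emit:
drive_tool:
  rows:
    - [-0.6,-0.1,0,0,0,0.05,5]
    - [-2,-0.2,0,0,0,0.18,5]
    - [-5,-0.5,0,0,0,0.32,5]
    - [-9,-0.9,0,0,0,0.46,5]
    - [-13,-1.3,0,0,0,0.6,5]
    - [-17,-1.7,0.5,0,0,0.74,5]
    - [-21,-2.1,1,0,0,0.88,5]
    - [-25,-2.5,2,0,0,1.02,5]
    - [-29,-2.9,3,0,0,1.16,5]
    - [-33,-3.3,4,0,0,1.3,5]
    - [-36,-3.6,5,0,0,1.44,5]
    - [-38,-3.8,5.5,0,0,1.54,5]

```text
t: 11.8
position: [0.4603, -0.0961, 0.2329]
orientation: [0.999, -0.04, -0.002, 0.0]
contact_force: [0.4, -0.7, -1.0]
finger_gap: 0.0501
finger_force: 0.0
```

Emit:
drive_tool:
  rows:
    - [0,0,0,0,0,0.07,5]
    - [0,0,0,0,0,0.07,5]
    - [0,0,0,0,0,0.07,5]
    - [0,0,0,0,0,0.07,5]

```text
t: 12.2
position: [0.4622, -0.093, 0.2345]
orientation: [0.998, -0.07, -0.0, -0.0]
contact_force: [0.6, -0.7, 0.6]
finger_gap: 0.0502
finger_force: 0.0
```

```bash
python3 - <<'E'
from h import *
from scipy.optimize import least_squares
c=grab("wrist","w6")
a=-.148;pot=np.array([.5514,-.1135]);g=pot-.092*np.array([np.cos(a),np.sin(a)])
move([*g,.20],np.pi/2+a)
f=c["frame"].astype(int);H=cv2.cvtColor(c["frame"],cv2.COLOR_RGB2HSV).astype(int);h,s,v=H[:,:,0],H[:,:,1],H[:,:,2]
# predicted handle corners, pot rim
e=np.array([np.cos(a),np.sin(a)]);n=np.array([-e[1],e[0]])
P=[[*(pot-r*e+w*n),.055] for r in(.127,.092,.06) for w in(-.009,.009)]
uv=wproj(c,P,c["pos"],c["q"]);print(uv.round(1).tolist())
print("pot c",wproj(c,[[*pot,.065]],c["pos"],c["q"]))
dark=(v<60)
# scan across handle at stations
for r in(.115,.092,.075,.062):
    L=np.linspace(-.03,.03,121);Q=np.array([[*(pot-r*e+w*n),.055] for w in L]);q=wproj(c,Q,c["pos"],c["q"]).round().astype(int)
    m=v[np.clip(q[:,1],0,479),np.clip(q[:,0],0,639)];d=L[m<70];print(r,q[60],"handle offset mm",(d.min()*1e3,d.max()*1e3,d.mean()*1e3) if len(d) else m[::10])
print({k:((m:=q)).sum() for k,q in(("orange",(abs(h-13)<6)&(s>150)),)})
for nm,m in(("orange",(abs(h-15)<7)&(s>150)),("blue",(abs(h-110)<12)&(s>120))):
    cs=cv2.findContours(m.astype(np.uint8),0,cv2.CHAIN_APPROX_NONE)[0]
    cs=[k for k in cs if cv2.contourArea(k)>300]
    for k in cs:
        W=wat(c,k[:,0],0,c["pos"],c["q"])[:,:2];x0=[.5514,-.1135] if nm=="orange" else [.594,-.285]
        fit=least_squares(lambda x:np.hypot(*(W-x).T)-.07,x0,loss="cauchy",f_scale=.001);print(nm,cv2.boundingRect(k),fit.x,np.median(abs(fit.fun)))
E
```

```text
t 12.25 pos [ 0.4623 -0.093   0.2346] shift [-0.09  0.71  3.46] turn [-0.     0.     0.008] n 0.01
[[338.0, 253.5], [317.7, 253.4], [338.9, 215.0], [318.0, 214.8], [339.7, 178.1], [318.3, 177.9]]
pot c [[330.22482544 105.99063174]]
0.115 [328 241] handle offset mm (np.float64(-6.499999999999999), np.float64(9.000000000000002), np.float64(1.250000000000002))
0.092 [328 215] handle offset mm (np.float64(-6.499999999999999), np.float64(8.5), np.float64(1.000000000000002))
0.075 [329 195] handle offset mm (np.float64(-6.999999999999999), np.float64(8.5), np.float64(0.7500000000000019))
0.062 [329 180] handle offset mm (np.float64(-6.999999999999999), np.float64(8.0), np.float64(-0.31999999999999845))
{'orange': np.int64(2085)}
orange (259, 42, 141, 137) [ 0.5509038  -0.11342991] 0.0022698725077838697
blue (425, 0, 117, 124) [ 0.593656   -0.28630012] 0.001107043659008121
```

Emit:
drive_tool:
  newtons: 60
  rows:
    - [0,0.2,0.5,0,0,0.01,5]
    - [0,0.4,2.5,0,0,0.01,5]
    - [0,0.6,5.5,0,0,0.01,5]
    - [0,0.6,9,0,0,0.01,5]
    - [0,0.6,12.5,0,0,0.01,5]
    - [0,0.6,15.5,0,0,0.01,5]
    - [0,0.6,17.5,0,0,0.01,5]
    - [0,0.6,18.8,0,0,0.01,5]
    - [0,0.6,19.3,0,0,0.01,5]
    - [0,0.6,19.3,0,0,0.01,5]

```text
t: 13.25
position: [0.4611, -0.0994, 0.0413]
orientation: [0.997, -0.076, -0.001, -0.0]
contact_force: [-0.5, 0.4, -0.3]
finger_gap: 0.0499
finger_force: 0.0
```

```bash
cat >pot.py <<'E'
from h import *
import sys
from scipy.optimize import least_squares
c=grab("wrist",sys.argv[1]);b0=np.array([.5936,-.2852])
H=cv2.cvtColor(c["frame"],cv2.COLOR_RGB2HSV).astype(int);h,s,v=H[:,:,0],H[:,:,1],H[:,:,2]
tx=R.from_quat(c["q"]).as_matrix()[:,0];g=c["pos"][:2]+.092*tx[:2]
print("pos",c["pos"].round(4),"tool yaw",np.arctan2(tx[1],tx[0]),"pot by tool",g.round(4))
def fit(nm,m,x0):
    k=np.vstack([k for k in cv2.findContours(m.astype(np.uint8),0,cv2.CHAIN_APPROX_NONE)[0] if cv2.contourArea(k)>200])[:,0]
    k=k[(k.min(1)>2)&(k[:,0]<637)]
    W=wat(c,k,0,c["pos"],c["q"])[:,:2]
    W=W[abs(np.hypot(*(W-x0).T)-.07)<.02]
    f=least_squares(lambda x:np.hypot(*(W-x).T)-.07,x0,loss="cauchy",f_scale=.001);print(nm,len(W),f.x.round(4),np.median(abs(f.fun)).round(4))
for nm,m,x0 in(("orange",(abs(h-15)<7)&(s>150),[.551,-.1134]),("blue",(abs(h-110)<12)&(s>120),b0)):
    try: fit(nm,m,x0)
    except Exception as e: print(nm,e)
E
python3 pot.py w7
```

```text
pos [ 0.4611 -0.0994  0.0413] tool yaw -0.15196460371980394 pot by tool [ 0.5521 -0.1134]
orange need at least one array to concatenate
blue 165 [ 0.5937 -0.2867] 0.0001
```

Emit:
drive_tool:
  newtons: 60
  rows:
    - [0,0,0,0,0,0,4]
    - [0,0,0,0,0,0,3]
    - [0,0,0,0,0,0,2.2]
    - [0,0,0,0,0,0,1.2]
    - [0,0,0,0,0,0,1.2]
    - [0,0,0,0,0,0,1.2]
    - [0,0,0,0,0,0,1.2]

```text
t: 14.0
position: [0.4616, -0.0996, 0.0423]
orientation: [0.997, -0.076, 0.0, 0.0]
contact_force: [-1.9, 0.5, 7.0]
finger_gap: 0.017
finger_force: 59.4
```

```bash
python3 - <<'E'
from h import *
from bench import get_obs
from scipy.optimize import least_squares
o=get_obs();print(o["finger_gap"],o["finger_force"],o["contact_force"])
T=grab("top","t8");b=np.array([.5945,-.2856])
g=T["frame"].astype(int);H=cv2.cvtColor(T["frame"],cv2.COLOR_RGB2HSV).astype(int);h,s,v=H[:,:,0],H[:,:,1],H[:,:,2]
m=(abs(h-110)<12)&(s>120)
k=max(cv2.findContours(m.astype(np.uint8),0,cv2.CHAIN_APPROX_NONE)[0],key=cv2.contourArea)[:,0];W=at(T,k,0)[:,:2]
f=least_squares(lambda x:np.hypot(*(W-x[:2]).T)-x[2],[*b,.07]);print("blue top",f.x,abs(f.fun).max())
S=grab("scene","s8");H=cv2.cvtColor(S["frame"],cv2.COLOR_RGB2HSV).astype(int);h,s,v=H[:,:,0],H[:,:,1],H[:,:,2]
m=(abs(h-110)<12)&(s>120);m[:300]=0
k=max(cv2.findContours(m.astype(np.uint8),0,cv2.CHAIN_APPROX_NONE)[0],key=cv2.contourArea)[:,0];W=at(S,k,0)[:,:2]
f=least_squares(lambda x:np.hypot(*(W-x[:2]).T)-x[2],[*b,.07]);print("blue scene",f.x,abs(f.fun).max())
E
```

```text
0.017028192188872197 59.368683099746704 [-1.85720189  0.53801101  6.99387451]
blue top [ 0.59504796 -0.28652104  0.06810011] 0.0015073013862162282
blue scene [ 0.59267438 -0.28469088  0.0685424 ] 0.0015428740064902385
```

Closing the fingers left 7 N pressing down on the handle. I'll ease off and re-grip from just open so the pads swing less.

Emit:
drive_tool:
  newtons: 50
  rows:
    - [0,0,0,0,0,0,2.0]
    - [0,0,0,0,0,0,2.2]
    - [0,0,0,0,0,0,2.2]
    - [0,0,0,0,0,0,2.0]
    - [0,0,0,0,0,0,1.8]
    - [0,0,0,0,0,0,1.2]
    - [0,0,0,0,0,0,1.2]
    - [0,0,0,0,0,0,1.2]

```text
t: 14.9
position: [0.4614, -0.0996, 0.0419]
orientation: [0.997, -0.076, -0.0, 0.0]
contact_force: [-2.0, -1.0, 3.3]
finger_gap: 0.0171
finger_force: 48.8
```

```bash
python3 - <<'E'
from h import *
from bench import get_obs
o=get_obs();print({k:np.round(o[k],3) for k in("contact_force","torque","finger_gap","position","orientation")})
E
```

```text
{'contact_force': array([-1.96 , -0.953,  3.25 ]), 'torque': array([-0.022,  0.179, -0.085]), 'finger_gap': np.float64(0.017), 'position': array([ 0.461, -0.1  ,  0.042]), 'orientation': array([ 0.997, -0.076, -0.   ,  0.   ])}
```

Emit:
drive_tool:
  rows:
    - [0.05,0.1,-0.03,0,0,0,1.2]
    - [0.2,0.5,-0.03,0,0,0,1.2]
    - [0.4,1,-0.03,0,0,0,1.2]
    - [0.7,1.7,-0.03,0,0,0,1.2]
    - [1.05,2.5,-0.03,0,0,0,1.2]
    - [1.4,3.3,-0.03,0,0,0,1.2]
    - [1.7,4.1,-0.03,0,0,0,1.2]
    - [2.05,4.9,-0.03,0,0,0,1.2]
    - [2.4,5.7,-0.03,0,0,0,1.2]
    - [2.6,6.2,-0.03,0,0,0,1.2]
    - [2.7,6.4,-0.03,0,0,0,1.2]
    - [2.7,6.4,-0.03,0,0,0,1.2]

```text
t: 16.1
position: [0.4786, -0.1673, 0.0421]
orientation: [0.997, -0.076, 0.0, 0.0]
contact_force: [0.3, 0.0, -2.4]
finger_gap: 0.017
finger_force: 48.8
```

Emit:
drive_tool:
  rows:
    - [0,0,0.02,0,0,0,1.2]
    - [0.2,0.4,0.02,0,0,0,1.2]
    - [0.4,1,0.02,0,0,0,1.2]
    - [0.7,1.7,0.02,0,0,0,1.2]
    - [1.05,2.5,0.02,0,0,0,1.2]
    - [1.4,3.3,0.02,0,0,0,1.2]
    - [1.7,4.1,0.02,0,0,0,1.2]
    - [2.05,4.9,0.02,0,0,0,1.2]
    - [2.4,5.7,0.02,0,0,0,1.2]
    - [2.6,6.2,0.02,0,0,0,1.2]
    - [2.7,6.4,0.02,0,0,0,1.2]
    - [2.7,6.4,0.02,0,0,0,1.2]

```text
t: 17.3
position: [0.4955, -0.2348, 0.0419]
orientation: [0.997, -0.076, 0.0, 0.0]
contact_force: [-0.7, -0.4, 0.4]
finger_gap: 0.017
finger_force: 49.2
```

```bash
python3 - <<'E'
from h import *
from bench import get_obs
o=get_obs();print({k:np.round(o[k],3) for k in("contact_force","torque","finger_gap","position","orientation")})
move([.4614+.043,-.0996-.1728,.0419],np.pi/2-.152)
E
```

```text
{'contact_force': array([-0.734, -0.394,  0.38 ]), 'torque': array([-0.047,  0.057,  0.048]), 'finger_gap': np.float64(0.017), 'position': array([ 0.495, -0.235,  0.042]), 'orientation': array([ 0.997, -0.076,  0.   ,  0.   ])}
t 17.3 pos [ 0.4955 -0.2348  0.0419] shift [1.45 3.58 0.01] turn [ 0.    -0.    -0.001] n 0.0
```

Emit:
drive_tool:
  rows:
    - [0.1,0.2,0,0,0,0,1.2]
    - [0.25,0.6,0,0,0,0,1.2]
    - [0.5,1.2,0,0,0,0,1.2]
    - [0.8,1.9,0,0,0,0,1.2]
    - [1.05,2.6,0,0,0,0,1.2]
    - [1.3,3.2,0,0,0,0,1.2]
    - [1.4,3.5,0,0,0,0,1.2]
    - [1.45,3.6,0,0,0,0,1.2]
    - [1.45,3.6,0,0,0,0,1.2]
    - [1.45,3.6,0,0,0,0,1.2]

```text
t: 18.3
position: [0.5042, -0.2724, 0.0419]
orientation: [0.997, -0.076, 0.0, 0.0]
contact_force: [-0.8, 1.3, 3.2]
finger_gap: 0.0174
finger_force: 49.4
```

```bash
python3 pot.py w9; python3 - <<'E'
from h import *
from bench import get_obs
from scipy.optimize import least_squares
print(get_obs()["contact_force"])
T=grab("top","t9");S=grab("scene","s9")
for n,c,x0 in(("top",T,[.595,-.2865]),("scene",S,[.593,-.2847])):
    H=cv2.cvtColor(c["frame"],cv2.COLOR_RGB2HSV).astype(int);h,s,v=H[:,:,0],H[:,:,1],H[:,:,2]
    m=(abs(h-110)<12)&(s>120)
    # radial profiles: rim at .065 seen against blue ground -> inner boundary of blue
    x0=np.array(x0)
    k=np.vstack([k[:,0] for k in cv2.findContours(m.astype(np.uint8),1,cv2.CHAIN_APPROX_NONE)[0] if len(k)>30])
    W=at(c,k,0)[:,:2];d=np.hypot(*(W-x0).T);W=W[abs(d-.07)<.006]
    f=least_squares(lambda x:np.hypot(*(W-x).T)-.069,x0,loss="cauchy",f_scale=.001)
    Q=at(c,k,.065)[:,:2];ang=np.linspace(0,2*np.pi,361)
    # pot rim: inner blue edge
    q=at(c,k,.065)[:,:2];dd=np.hypot(*(at(c,k,0)[:,:2]-x0).T)
    q=q[dd<.063];r=np.hypot(*(q-x0).T);q=q[abs(r-.052)<.01]
    g=least_squares(lambda x:np.hypot(*(q-x).T)-.052,x0,loss="cauchy",f_scale=.001)
    print(n,"blue",f.x,len(W),"pot",g.x,len(q),np.median(abs(g.fun)))
E
```

```text
pos [ 0.5042 -0.2724  0.0419] tool yaw -0.1525681745204189 pot by tool [ 0.5951 -0.2864]
orange 393 [ 0.5519 -0.1125] 0.0002
blue need at least one array to concatenate
[-1.37485813  1.86191127  3.40441503]
top blue [ 0.594444   -0.28752675] 112 pot [ 0.59304389 -0.27747645] 46 0.0011331091912919686
scene blue [ 0.59229114 -0.28442621] 157 pot [ 0.60691963 -0.29356705] 7 0.00025657277088859953
```

Emit:
drive_tool:
  newtons: 20
  rows:
    - [0,0,0,0,0,0,1.8]
    - [0,0,0,0,0,0,2.2]
    - [0,0,0,0,0,0,3]
    - [0,0,0,0,0,0,4.5]
    - [0,0,0,0,0,0,5]
    - [0,0,-1,0,0,0,5]
    - [0,0,-3,0,0,0,5]
    - [0,0,-6,0,0,0,5]
    - [0,0,-10,0,0,0,5]
    - [0,0,-14,0,0,0,5]
    - [0,0,-16,0,0,0,5]
    - [0,0,-16,0,0,0,5]

```text
t: 19.65
position: [0.5057, -0.2728, 0.206]
orientation: [0.997, -0.076, 0.003, 0.001]
contact_force: [0.0, -0.3, -0.4]
finger_gap: 0.0499
finger_force: 0.0
```

Emit:
drive_tool:
  rows:
    - [-0.5,-1,0,0,0,0,5]
    - [-1,-4,-1,0,0,0,5]
    - [-1,-8,-2,0,0,0,5]
    - [-1,-12,-3,0,0,0,5]
    - [-1,-16,-4,0,0,0,5]
    - [-1,-20,-5,0,0,0,5]
    - [-1,-23,-5,0,0,0,5]
    - [-1,-25,-5,0,0,0,5]
    - [-1,-25,-5,0,0,0,5]
    - [-1,-25,-5,0,0,0,5]

```text
t: 20.65
position: [0.5313, -0.0231, 0.2508]
orientation: [0.997, -0.075, -0.001, 0.0]
contact_force: [-0.1, -1.0, -1.1]
finger_gap: 0.0501
finger_force: 0.0
```

```bash
python3 - <<'E'
from h import *
from scipy.optimize import least_squares
import pickle
T=grab("top","t10");S=grab("scene","s10");W_=grab("wrist","w10")
def px(c):
    H=cv2.cvtColor(c["frame"],cv2.COLOR_RGB2HSV).astype(int);return H[:,:,0],H[:,:,1],H[:,:,2]
fit=lambda P,x0,r:(lambda f:(f.x.round(4),len(P),np.median(abs(f.fun)).round(4)))(least_squares(lambda x:np.hypot(*(P-x).T)-r,x0,loss="cauchy",f_scale=.001))
for n,c,x0 in(("top",T,np.array([.595,-.2865])),("scene",S,np.array([.593,-.2847]))):
    h,s,v=px(c);m=((abs(h-110)<15)&(s>100)).astype(np.uint8);m[:150]=0
    k=max(cv2.findContours(m,0,cv2.CHAIN_APPROX_NONE)[0],key=cv2.contourArea)[:,0]
    o=fit(at(c,k,0)[:,:2],x0,.0685)
    # blue at projected rim circles: best rim centre = blue free inside, blue outside
    print(n,"outer blue",o)
    ang=np.linspace(0,2*np.pi,180,endpoint=False);E=[]
    for a in ang:
        rr=np.arange(.035,.075,.0005);P=np.c_[x0[0]+rr*np.cos(a),x0[1]+rr*np.sin(a),np.full(len(rr),.065)]
        q=proj(c,P).round().astype(int);b=m[q[:,1],q[:,0]]
        i=np.argmax(b) if b.any() else None
        if i: E.append(P[i,:2])
    print(" pot rim",fit(np.array(E),x0,.0525) if len(E)>10 else len(E))
z=np.vstack([cv2.resize(T["frame"][200:320,420:520],(360,432)),]);cv2.imwrite("pics/z10.png",np.hstack([z,cv2.resize(S["frame"][280:430,130:270],(403,432))])[:,:,::-1])
# sign still on rail: red pixel change between after-hang and now
s5=pickle.load(open("s5.pkl","rb"))["frame"].astype(int);print("rail diff",abs(s5-S["frame"])[100:280,330:420].mean())
E
```

```text
top outer blue (array([ 0.5951, -0.2867]), 194, np.float64(0.0011))
 pot rim (array([ 0.5928, -0.2787]), 128, np.float64(0.0018))
scene outer blue (array([ 0.5929, -0.2849]), 270, np.float64(0.0009))
 pot rim (array([ 0.6123, -0.2942]), 31, np.float64(0.0018))
rail diff 3.1619958847736624
```

```bash
cat >fit.py <<'E'
from h import *
from scipy.optimize import minimize
import pickle,sys
A=np.linspace(0,2*np.pi,120)
C=lambda x,y,r,z:np.c_[x+r*np.cos(A),y+r*np.sin(A),np.full(120,z)]
def fill(m,uv,val):
    cv2.fillConvexPoly(m,cv2.convexHull(((uv+.5)*4*16).astype(np.int32)),val,shift=4)
def go(files,orange=False):
  for fn in files:
    c=pickle.load(open(fn+".pkl","rb"));pr=(lambda P:wproj(c,P,c["pos"],c["q"])) if "mount" in c else (lambda P:proj(c,P))
    H=cv2.cvtColor(c["frame"],cv2.COLOR_RGB2HSV).astype(int);h,s=H[:,:,0],H[:,:,1]
    x0=np.array([.551,-.113] if orange else [.594,-.286])
    m=((abs(h-13)<6)&(s>150)) if orange else ((abs(h-110)<15)&(s>100));roi=np.zeros((480,640),np.uint8);cv2.fillConvexPoly(roi,cv2.convexHull(pr(C(*x0,.085,0)).round().astype(np.int32)),1)
    m=(m&(roi>0)).astype(np.float32)
    def cost(p):
        p=p/100;r=np.zeros((1920,2560),np.uint8);fill(r,pr(C(p[0],p[1],.07,0)),1)
        fill(r,pr(np.r_[C(p[2],p[3],.052,0),C(p[2],p[3],.052,.065)]),0)
        e=np.array([np.cos(-.15),np.sin(-.15)]);n=np.array([-e[1],e[0]])
        fill(r,pr(np.array([[*(p[2:]-k*e+w*n),z] for k in(.04,.127) for w in(-.009,.009) for z in(.041,.055)])),0)
        return abs(cv2.resize(r.astype(np.float32),(640,480),interpolation=cv2.INTER_AREA)*roi-m).sum()
    q=np.r_[x0,x0]*100
    r=minimize(cost,q,method="Nelder-Mead",options=dict(initial_simplex=np.vstack([q,q+np.eye(4)*.8]),xatol=.005,fatol=.1))
    print(fn,"disc",(r.x[:2]/100).round(4),"pot",(r.x[2:]/100).round(4),"pot-disc mm",((r.x[2:]-r.x[:2])*10).round(1),"cost",r.fun,"of",m.sum())
E
python3 -c "
from fit import *
go(['t10','s10']);go(['t5','s5'],True)"
```

```text
t10 disc [ 0.5955 -0.2867] pot [ 0.5961 -0.2897] pot-disc mm [ 0.6 -3. ] cost 122.375 of 904.0
s10 disc [ 0.592  -0.2844] pot [ 0.5893 -0.2831] pot-disc mm [-2.7  1.2] cost 121.375 of 1578.0
t5 disc [ 0.5546 -0.115 ] pot [ 0.5591 -0.1175] pot-disc mm [ 4.5 -2.4] cost 889.375 of 241.0
s5 disc [ 0.5505 -0.1126] pot [ 0.5457 -0.1094] pot-disc mm [-4.7  3.2] cost 89.75 of 1089.0
```

```bash
python3 - <<'E'
from h import *;import pickle
L=lambda n:pickle.load(open(n+".pkl","rb"))
def red(c):
    H=cv2.cvtColor(c["frame"],cv2.COLOR_RGB2HSV).astype(int);m=((H[:,:,0]<6)|(H[:,:,0]>174))&(H[:,:,1]>150);m=m[130:200,340:415];v,u=np.nonzero(m);return len(u),u.mean(),v.mean()
print(red(L("s5")),red(L("s10")))
c0=L("c0");t0=c0["top"]["frame"].astype(int);t=L("t10")["frame"].astype(int)
for n,(u,v) in dict(closed=(437,185),open=(386,190),jar=(282,196)).items():
    print(n,abs(t-t0)[v-18:v+19,u-18:u+19].mean())
from bench import get_obs,arm
print(get_obs()["t"]);print(arm.hand_in())
E
```

```text
(1345, np.float64(42.559851301115245), np.float64(34.99851301115242)) (1341, np.float64(42.56077554064131), np.float64(35.05219985085757))
closed 6.083759435110786
open 6.815193571950329
jar 6.943511078646214
20.8
the job is handed in; nothing more can be done
None
```

The sign hangs released over the rail, and the pot was slid along the bench to the blue mark, about 1–3 mm off centre by the camera fits, and let go; images show no sign that the capsules or jar moved, and I handed the job in at 20.8 s.

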